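Park the tip box in the corner of the bench fence

TASK

Push the closed pipette-tip box along the steel bench with the fingers until it sits squarely in the corner of the low fence: its long side flush against the long rail and its end flush against the short end stop. Only slide it, never grip, lift or tip it, and leave the tape roll, flask, jar and spray bottle where they stand. Finish with the hand clear of everything.

Things in the scene. Friction and masses are not known exactly. Their poses are not given: they have to be found in the camera images.
- tip_box: closed plastic tip box, grey base, white lid, no handle: 100 mm along its x, 130 mm along its y, 55 mm high, upright sides; 0.3 to 0.65 kg, loose, slides flat when pushed low (a few N). Origin: centre of its underside. Starts on the robot's side of the rail, up to 0.42 rad out of line with it. Its long sides face its +x and -x; either may go against the rail
- rail: low dark steel fence rail fixed to the bench: 20 mm along its x, 500 mm along its y, 30 mm high; place and yaw vary. Origin: centre of its underside. Its -x face, 10 mm from the origin, looks towards the robot and is the one to push against: a box flush with it has its origin at -60 mm along the rail's x
- end_stop: short dark steel bar fixed to the bench at right angles to the rail, on the robot's side: 120 mm along its x, 20 mm along its y, 30 mm high, axes parallel to the rail's. Origin: centre of its underside, 210 mm from the rail's middle at its +y or -y end (varies). A box flush with its inner face (towards the rail's middle) has its origin 75 mm from the stop's along y
- tape_roll: bystander: roll of paper tape lying flat, ring 54 mm across, 25 mm high, loose; stands in front of the rail at the other end from the end stop, 210 mm from the rail's middle along its length and 70 mm from the rail's centre line. Origin at the centre of its underside
- flask: bystander: foil-capped conical glass flask, 64 mm across the foot, 112 mm high, standing behind the rail (its far side from the robot). Origin at the centre of its underside
- jar: bystander: green glass jar 76 mm across, 100 mm high, with steel tweezers leaning in it to 155 mm, standing well to one side. Origin at the centre of its underside
- spray: bystander: small white plastic bottle 42 mm across, 110 mm high, standing well to the other side. Origin at the centre of its underside
Not all that is in view belongs to the job. What is shaped like the tip_box but blue or pink is not meant.

How it is judged:
By the outcome, as a careful person would: the job done as asked, in the order asked, and still so for the second after the job is handed in, with the robot touching nothing.
It also fails if it takes over 64 s, if anything falls off the work surface, if the arm or the gripper's body presses on something with over 40 N, if the wrist force passes 120 N, or if a joint passes its speed limit or range.

ROBOT

A 6-joint arm with a two-finger parallel gripper is mounted at the origin on the work surface. World frame = base frame: x ahead of the robot, y to its left, z up, the work surface at z = 0. Lengths are in m, angles in rad, forces in N, time in s.
With the tool pointing down it reaches from about 0.3 to 0.775 m from the base axis. Payload 14.6 kg.
Tool frame: the origin (TCP) lies at the very end of the fingers, on their centre line; the grasp point (between the pads) lies 19 mm behind it; z points along the fingers, y is the line along which they close (so a half turn about z gives the same grasp; the last joint's range is limited). The gripper opens to 94 mm and grips with 3 to 60 N. Pads are 16 mm wide; open, the fingers measure 119 mm over their backs; the gripper's body (75 mm by 177 mm) begins 78 mm behind the grasp point.
Start: joints at [1.171, 0.3, 1.521, -0, 1.321, -0.067], TCP at [0.18, 0.52, 0.205] pointing down, gripper open.
Joint ranges: [-3.03, 3.03], [-0.79, 2.21], [0.23, 2.52], [-1.04, 4.18], [0, 3.07], [-2.55, 2.55]. Speed limits (rad/s): [2.22, 2.22, 2.57, 3.14, 3.14, 3.14].

INTERFACE

Orientations are given as a unit quaternion [x, y, z, w].
In Python, from plant import manip, vision gives the robot as it stands.
- The arm moves only by the tool servo_tool, never from a script. Its argument "series" is a list of rows, each a list of 7 numbers: the opening, from 0 (shut) to 1 (fully open), then the shift along the world's x, y, z each as a share of 0.25 m, from -1 to 1, then the turn, a rotation vector about the world's x, y, z each as a share of 60 degrees, from -1 to 1. A call has 1 to 20 rows; each row is the pose to reach, as a shift and turn from the pose commanded when the call began; what a row does not reach only later rows make up. A row lasts 1/8 s, in which the tool goes at most 62.5 mm and 10.7 degrees, less where a joint would pass 70% of its speed; a pose out of reach is approached as far as the arm can. A call with a number of a shift or a turn outside -1 to 1 is refused whole. A call with a gripper value outside its range is refused whole. The fingers move at their own pace and stop on an object; "force" is the grip in N (left out, the last holds). Time passes only in rows, so rows that repeat a pose let the fingers close. It gives the time, the measured TCP pose, the force, the opening and the grip force at its end, in the units of the state.
- manip.sense(): the state, without advancing time (a new reading comes with each control period).
- vision.camera(name): name is "side" or "top"; returns the picture (384x512x3 uint8, blue, green, red); there is no depth.
- vision.camera_params(name): a dict with "camera_matrix" (3x3 intrinsics, pixels), "R" (3x3) and "t" (3): a world point X has camera coordinates R X + t. Camera axes: x right, y down, z forward; pixel columns grow to the right and rows downward; lengths in m; the calibration is good to about 2 mm. A picture is of the moment at which its call begins. camera_params takes no time and is no camera call.
- manip.hand_in(): hands the job in; it is judged then, once.
The state is a dict: "clock": time; "joint_positions": joint angles; "dq": joint speeds; "effort": joint torques, N m; "ee_pos": TCP position; "tool_rot": TCP orientation; "force": force on the tool from outside, world axes, zero at the start; "moment": the same for the moment, N m; "grip_width": finger opening in m; "gripper_force": force on a finger pad.
Only numpy, scipy, OpenCV 4.12 (cv2) and the standard library are available. Lean on these libraries where they do the work, as an engineer would, in place of code of your own. Each camera call takes 0.05 s, during which the arm holds its last target. There are 200 camera calls.

## Working session

There is one attempt and no reset: what is moved stays moved. The work goes in short steps, Python scripts to look and compute and a tool call to move; the robot and the scene stay as the last step left them, time stands still between calls to the robot, and variables do not carry over. Pictures are saved under pics/ and viewed, at most 10 in all, crops included, and the job is handed in when it is done.

Besides the shell and the picture viewer there is one more tool, called after ">>>" by a JSON object that holds its "fn" and its "kwargs", one argument or row to a line. servo_tool: Moves the arm, as the interface text tells. Its arguments: {"type":"object","properties":{"series":{"type":"array"},"force":{"type":"number"}},"required":["series"]}

```bash
mkdir -p pics
python3 - <<'E'
from plant import manip, vision
import cv2,numpy as np
for n in("top","side"):
    cv2.imwrite(f"pics/{n}0.png",vision.camera(n)); p=vision.camera_params(n); print(n,p["camera_matrix"].round(1).tolist(),(-p["R"].T@p["t"]).round(3),p["R"].round(2).tolist())
print(manip.sense())
E
```

```text
top [[366.9, 0.0, 259.6], [0.0, 366.9, 193.1], [0.0, 0.0, 1.0]] [0.393 0.008 1.072] [[-0.02, -1.0, 0.02], [-0.99, 0.02, -0.14], [0.14, -0.02, -0.99]]
side [[404.9, 0.0, 257.7], [0.0, 404.9, 196.5], [0.0, 0.0, 1.0]] [ 0.219 -0.64   0.809] [[0.89, -0.45, 0.01], [-0.33, -0.65, -0.68], [0.31, 0.61, -0.73]]
{'clock': 0.1, 'joint_positions': array([ 1.17141919e+00,  3.00430662e-01,  1.52151051e+00,  1.51682202e-05,
        1.32071184e+00, -6.65539317e-02]), 'dq': array([ 0.00083079, -0.00166981,  0.00038523,  0.00079847,  0.00149421,
       -0.00096014]), 'effort': array([-1.23467387e-03, -5.32647300e+01, -3.53277791e+01,  7.08534429e-02,
        2.34547199e-02, -5.37393225e-05]), 'ee_pos': array([0.17957511, 0.51960898, 0.20493837]), 'tool_rot': array([ 1.65646431e-01,  9.86185063e-01, -5.14160439e-04, -1.29547901e-04]), 'force': array([ 0.17307305, -0.30482653,  0.02731247]), 'moment': array([ 0.01701112,  0.01551954, -0.04092941]), 'gripper_force': 0.0, 'grip_width': 0.09389710353222457}
```

View pics/top0.png

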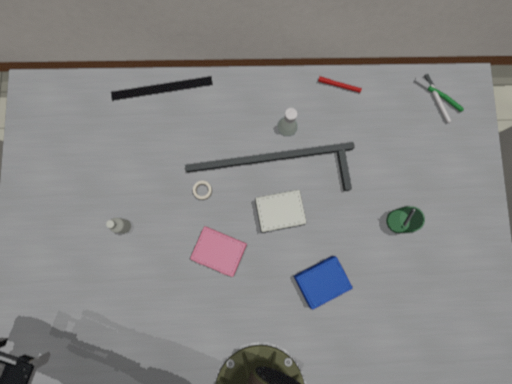

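View pics/side0.png

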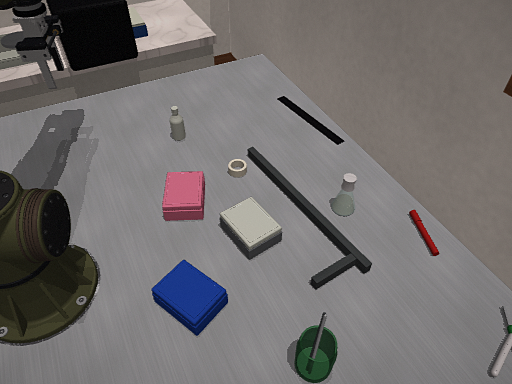

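The top view shows the white box at about (281,211) and the rail from (187,168) to (353,147). The end stop is near (344,170), at the rail's -y end, and the tape is at (202,190). The pink decoy is at (218,251) and the blue one at (323,282). The side view agrees: box (250,226), stop (335,270).

```bash
cat > h.py <<'E'
import cv2,numpy as np
from plant import manip,vision
def ray(n,uv,z):
    p=vision.camera_params(n);uv=np.atleast_2d(uv).astype(float)
    d=(np.c_[uv,np.ones(len(uv))]@np.linalg.inv(p["camera_matrix"]).T)@p["R"]
    c=-p["R"].T@p["t"]; return (c+d*((z-c[2])/d[:,2])[:,None])[:,:2]
def tri(u1,u2):  # top, side pixel -> 3D
    A=[];b=[]
    for n,uv in(("top",u1),("side",u2)):
        p=vision.camera_params(n);P=p["camera_matrix"]@np.c_[p["R"],p["t"]]
        for i in(0,1):
            r=uv[i]*P[2]-P[i];A.append(r[:3]);b.append(-r[3])
    return np.linalg.lstsq(np.array(A),np.array(b),rcond=None)[0]
def blobs(m,amin=60):
    c,_=cv2.findContours(m.astype(np.uint8),cv2.RETR_EXTERNAL,cv2.CHAIN_APPROX_NONE)
    return [k for k in c if cv2.contourArea(k)>amin]
E
python3 - <<'E'
from h import *
T=cv2.imread("pics/top0.png");S=cv2.imread("pics/side0.png")
for n,I in(("top",T),("side",S)):
    h=cv2.cvtColor(I,cv2.COLOR_BGR2HSV).astype(int); g=I.max(2).astype(int)
    print(n,"bright vals", I[211,281] if n=="top" else I[220,250])
    for nm,m in(("dark",g<85),("white",(g>195) if n=="top" else (g>180))):
        for k in blobs(m):
            (x,y),(w,hh),a=cv2.minAreaRect(k)
            if 30<y<300 : print(nm,round(x),round(y),round(w,1),round(hh,1),round(a,1),cv2.contourArea(k))
a=cv2.resize(T[130:250,170:370],None,fx=4,fy=4,interpolation=cv2.INTER_NEAREST)
cv2.imwrite("pics/a.png",a)
a=cv2.resize(S[140:300,190:390],None,fx=3.7,fy=3.7,interpolation=cv2.INTER_NEAREST)
cv2.imwrite("pics/b.png",a)
E
```

```text
top bright vals [181 188 188]
dark 404 220 25.5 36.6 76.0 327.0
dark 272 177 46.1 168.7 82.5 1029.5
dark 161 88 8.8 101.1 81.0 771.0
dark 255 63 8.8 511.2 89.2 2526.5
side bright vals [167 180 180]
dark 247 240 65.2 34.6 15.6 602.0
dark 421 234 50.5 7.5 55.0 100.5
dark 292 226 171.8 58.7 45.0 2499.0
dark 50 227 236.0 99.0 90.0 13780.0
dark 310 120 78.6 7.6 36.9 492.0
dark 507 86 21.0 8.0 90.0 79.5
dark 224 58 8.5 22.6 77.0 147.5
dark 187 54 9.7 52.0 77.0 207.0
dark 74 52 103.0 148.0 90.0 9781.0
white 250 220 49.6 35.0 48.6 1387.5
white 350 178 7.0 11.0 90.0 67.0
white 182 188 35.0 40.0 90.0 1179.0
white 237 164 11.0 18.0 90.0 155.0
white 19 71 11.3 41.2 77.5 228.0
```

View pics/a.png

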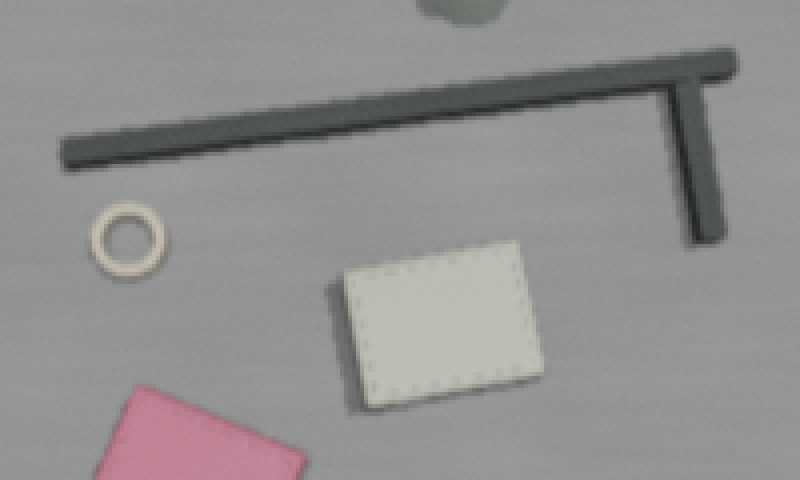

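View pics/b.png

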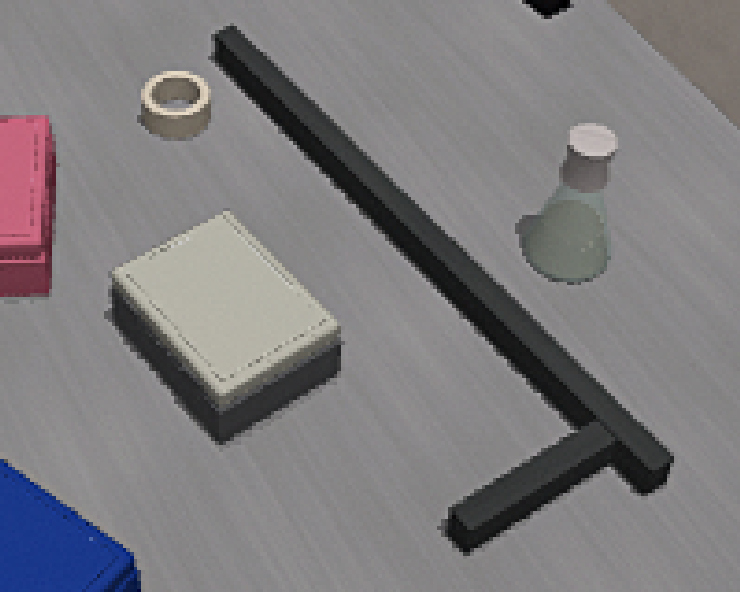

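The crops show four lid corners in each view. In the top crop they are (345,272), (520,240), (543,375) and (368,408). In the side crop they are (226,212), (340,328), (222,390) and (112,275). The rail and stop top edges are also clear.

Run:
```python
from h import *
T=lambda p:np.array(p)/4-.5+[170,130]
S=lambda p:np.array(p)/3.7-.5+[190,140]
bt=[(345,272),(520,240),(543,375),(368,408)];bs=[(226,212),(340,328),(222,390),(112,275)]
rt=[(60,138),(735,48)];rs=[(232,26),(672,458)]
for a,b in zip(bt,bs):print("box",tri(T(a),S(b)).round(4))
for a,b in zip(rt,rs):print("rail",tri(T(a),S(b)).round(4))
I=cv2.imread("pics/top0.png");g=I.max(2).astype(int)
w=(I[...,0]>140)&(g>165);w[:190]=0;w[232:]=0
for k in blobs(w,800):
    r=cv2.boxPoints(cv2.minAreaRect(k));q=ray("top",r,.055);print("lid",q.round(4).tolist(),"c",q.mean(0).round(4),[np.linalg.norm(q[i]-q[i-1]).round(4) for i in(0,1)],[np.arctan2(*(q[i]-q[i-1])[::-1]).round(3) for i in(0,1)])
# rail far edge (top, z=.03): first dark row per column
e=[]
for u in range(195,345):
    c=cv2.GaussianBlur(I.max(2)[:,u:u+1],(1,1),0)[:,0].astype(float)
    v0=168-(u-187)*.127; 
    for v in range(int(v0)-9,int(v0)+6):
        if c[v]>=105>c[v+1]: e.append((u,v+(c[v]-105)/(c[v]-c[v+1])));break
q=ray("top",e,.03);l=cv2.fitLine(q.astype(np.float32),cv2.DIST_HUBER,0,.001,.001).ravel();print("far edge",l,len(e))
d=l[:2]*np.sign(l[1]);n=np.array([d[1],-d[0]]);  # n = rail +x
print("yaw",np.arctan2(n[1],n[0]),"near face n.p=",n@l[2:]-.02)
# stop top edges
for z,pts in((.03,[(668,90),(692,242),(698,84),(724,235),(735,48),(737,78),(60,138),(62,163)]),):
    q=ray("top",T(pts),z)
    for a in q:print(a.round(4),"n",(n@a).round(4),"d",(d@a).round(4))
```

```text
box [ 0.5276 -0.0024  0.0541]
box [ 0.5482 -0.1263  0.0527]
box [ 0.4551 -0.1387  0.057 ]
box [ 0.4343 -0.0167  0.0506]
rail [0.6333 0.2014 0.029 ]
rail [ 0.6911 -0.2933  0.0306]
lid [[0.5268, -0.0022], [0.5474, -0.1257], [0.4544, -0.1393], [0.4345, -0.0172]] c [ 0.4908 -0.0711] [np.float64(0.0935), np.float64(0.1253)] [np.float64(0.162), np.float64(-1.405)]
far edge [ 0.11864101 -0.9929372   0.67073256 -0.13010323] 150
yaw 0.11892112 near face n.p= 0.63055974
[ 0.66  -0.242] n 0.6266 d -0.3186
[ 0.5471 -0.2533] n 0.5132 d -0.3165
[ 0.6641 -0.2643] n 0.628 d -0.3413
[ 0.5517 -0.2768] n 0.515 d -0.3403
[ 0.6907 -0.2932] n 0.6511 d -0.3731
[ 0.668  -0.2933] n 0.6285 d -0.3705
[0.6328 0.2013] n 0.6522 d 0.1248
[0.6143 0.1998] n 0.6337 d 0.1255
```

>>> {"fn": "servo_tool", "kwargs": {
  "series": [
    [0.5,0.48,-0.8,0,0,0,0.432],
    [0.5,0.48,-0.8,0,0,0,0.432],
    [0.5,0.48,-0.8,0,0,0,0.432],
    [0.5,0.48,-0.8,0,0,0,0.432],
    [0.5,0.48,-0.8,0,0,0,0.432],
    [0.5,0.48,-0.8,0,0,0,0.432]
  ]
}}

```text
clock: 0.85
ee_pos: [0.2995, 0.3201, 0.2054]
tool_rot: [-0.059, 0.998, 0.0, -0.0]
force: [-0.2, 0.6, 0.3]
grip_width: 0.0472
gripper_force: 0.0
```

>>> {"fn": "servo_tool", "kwargs": {
  "series": [
    [0.5,0.4,-0.8,0,0,0,0],
    [0.5,0.4,-0.8,0,0,0,0],
    [0.5,0.4,-0.8,0,0,0,0],
    [0.5,0.4,-0.8,0,0,0,0],
    [0.5,0.4,-0.8,0,0,0,0],
    [0.5,0.4,-0.8,0,0,0,0]
  ]
}}

```text
clock: 1.6
ee_pos: [0.3994, 0.121, 0.2052]
tool_rot: [-0.06, 0.998, 0.0, -0.0]
force: [0.5, 0.4, 0.1]
grip_width: 0.0472
gripper_force: 0.0
```

>>> {"fn": "servo_tool", "kwargs": {
  "series": [
    [0.5,0,-0.8,0,0,0,0],
    [0.5,0,-0.8,0,0,0,0],
    [0.5,0,-0.8,0,0,0,0],
    [0.5,0,-0.8,0,0,0,0],
    [0.5,0,-0.8,0,0,0,0],
    [0.5,0,-0.8,0,0,0,0]
  ]
}}

```text
clock: 2.35
ee_pos: [0.3999, -0.0785, 0.2054]
tool_rot: [-0.061, 0.998, 0.0, -0.0]
force: [0.4, 0.2, 0.2]
grip_width: 0.0471
gripper_force: 0.0
```

>>> {"fn": "servo_tool", "kwargs": {
  "series": [
    [0.5,0,0,-0.25,0,0,0],
    [0.5,0,0,-0.5,0,0,0],
    [0.5,0,0,-0.68,0,0,0],
    [0.5,0,0,-0.76,0,0,0],
    [0.5,0,0,-0.76,0,0,0]
  ]
}}

```text
clock: 2.98
ee_pos: [0.3991, -0.0787, 0.0146]
tool_rot: [-0.061, 0.998, 0.0, -0.001]
force: [-0.6, -0.0, -0.0]
grip_width: 0.0471
gripper_force: 0.0
```

>>> {"fn": "servo_tool", "kwargs": {
  "series": [
    [0.5,0.04,0.005,0,0,0,0],
    [0.5,0.08,0.01,0,0,0,0],
    [0.5,0.12,0.014,0,0,0,0],
    [0.5,0.16,0.019,0,0,0,0],
    [0.5,0.2,0.024,0,0,0,0],
    [0.5,0.24,0.029,0,0,0,0],
    [0.5,0.28,0.033,0,0,0,0],
    [0.5,0.32,0.038,0,0,0,0],
    [0.5,0.36,0.043,0,0,0,0],
    [0.5,0.4,0.048,0,0,0,0],
    [0.5,0.44,0.053,0,0,0,0],
    [0.5,0.48,0.057,0,0,0,0],
    [0.5,0.496,0.059,0,0,0,0],
    [0.5,0.496,0.059,0,0,0,0]
  ]
}}

```text
clock: 4.72
ee_pos: [0.5241, -0.0654, 0.0154]
tool_rot: [-0.06, 0.998, -0.0, 0.0]
force: [-0.3, -0.2, -0.3]
grip_width: 0.0472
gripper_force: 0.0
```

Run:
```python
from h import *
for n in("top","side"):
    I=vision.camera(n);cv2.imwrite(f"pics/{n}1.png",I)
a=cv2.resize(cv2.imread("pics/side1.png")[130:320,190:440],None,fx=3,fy=3,interpolation=cv2.INTER_NEAREST)
b=cv2.resize(cv2.imread("pics/top1.png")[120:260,170:370],None,fx=3.7,fy=3.7)
cv2.imwrite("pics/c.png",a)
```

```text
(no output)
```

View pics/c.png

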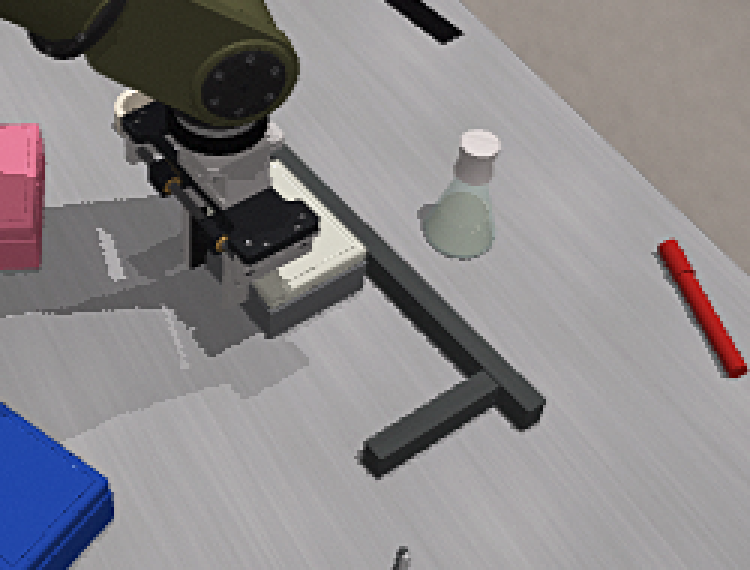

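The side view shows the box square to the fingers and a small gap from the rail. I'll close it in small steps and watch the force.

>>> {"fn": "servo_tool", "kwargs": {
  "series": [
    [0.5,0.012,0.0014,0,0,0,0],
    [0.5,0.024,0.003,0,0,0,0],
    [0.5,0.032,0.004,0,0,0,0]
  ]
}}

```text
clock: 5.2
ee_pos: [0.5317, -0.0644, 0.0154]
tool_rot: [-0.06, 0.998, 0.0, -0.0]
force: [-3.9, -0.4, 2.6]
grip_width: 0.0468
gripper_force: 2.1
```

>>> {"fn": "servo_tool", "kwargs": {
  "series": [
    [0.5,0.008,0.001,0,0,0,0],
    [0.5,0.008,0.001,0,0,0,0]
  ]
}}

```text
clock: 5.45
ee_pos: [0.534, -0.0642, 0.0154]
tool_rot: [-0.06, 0.998, -0.0, 0.0]
force: [-0.9, -0.9, -0.5]
grip_width: 0.0472
gripper_force: 0.4
```

>>> {"fn": "servo_tool", "kwargs": {
  "series": [
    [0.5,0.008,0.001,0,0,0,0],
    [0.5,0.008,0.001,0,0,0,0]
  ]
}}

```text
clock: 5.7
ee_pos: [0.5356, -0.0639, 0.0154]
tool_rot: [-0.06, 0.998, 0.0, -0.0]
force: [-4.3, -0.5, 1.7]
grip_width: 0.0471
gripper_force: 2.1
```

>>> {"fn": "servo_tool", "kwargs": {
  "series": [
    [0.5,0.006,0.0007,0,0,0,0],
    [0.5,0.006,0.0007,0,0,0,0]
  ]
}}

```text
clock: 5.95
ee_pos: [0.5357, -0.0639, 0.0154]
tool_rot: [-0.06, 0.998, 0.0, -0.002]
force: [-16.6, -1.4, 11.1]
grip_width: 0.0467
gripper_force: 8.4
```

>>> {"fn": "servo_tool", "kwargs": {
  "series": [
    [0.5,0.006,0.0007,0,0,0,0],
    [0.5,0.006,0.0007,0,0,0,0]
  ]
}}

```text
clock: 6.2
ee_pos: [0.5357, -0.0639, 0.0154]
tool_rot: [-0.06, 0.998, 0.0, -0.004]
force: [-29.4, -4.5, 21.1]
grip_width: 0.047
gripper_force: 14.7
```

>>> {"fn": "servo_tool", "kwargs": {
  "series": [
    [0.5,0.006,0.0007,0,0,0,0],
    [0.5,0.006,0.0007,0,0,0,0]
  ]
}}

```text
clock: 6.45
ee_pos: [0.5357, -0.0639, 0.0154]
tool_rot: [-0.06, 0.998, 0.0, -0.006]
force: [-40.8, -5.6, 31.9]
grip_width: 0.047
gripper_force: 21.0
```

The box is flush with the rail; force climbs with no further motion. Now I'll back off, lift, turn a quarter turn and go to the box's +y end.

>>> {"fn": "servo_tool", "kwargs": {
  "series": [
    [0.5,-0.04,-0.005,0,0,0,0],
    [0.5,-0.12,-0.014,0,0,0,0],
    [0.5,-0.12,-0.014,0.2,0,0,0],
    [0.5,-0.12,-0.014,0.44,0,0,0],
    [0.5,-0.12,-0.014,0.68,0,0,0],
    [0.5,-0.12,-0.014,0.68,0,0,0]
  ]
}}

```text
clock: 7.2
ee_pos: [0.5123, -0.0672, 0.19]
tool_rot: [-0.06, 0.998, -0.001, 0.005]
force: [0.0, -0.8, -0.4]
grip_width: 0.0471
gripper_force: 0.0
```

>>> {"fn": "servo_tool", "kwargs": {
  "series": [
    [0.5,0.268,0.44,0,0,0,-0.75],
    [0.5,0.268,0.44,0,0,0,-0.75],
    [0.5,0.268,0.44,0,0,0,-0.75],
    [0.5,0.268,0.44,0,0,0,-0.75],
    [0.5,0.268,0.44,0,0,0,-0.75],
    [0.5,0.268,0.44,0,0,0,-0.75]
  ]
}}

```text
clock: 7.95
ee_pos: [0.5771, 0.0432, 0.1843]
tool_rot: [0.326, 0.945, -0.0, -0.0]
force: [0.6, 0.1, -0.2]
grip_width: 0.0475
gripper_force: 0.0
```

>>> {"fn": "servo_tool", "kwargs": {
  "series": [
    [0.5,0,0,0,0,0,-0.75],
    [0.5,0,0,0,0,0,-0.75],
    [0.5,0,0,0,0,0,-0.75],
    [0.5,0,0,0,0,0,-0.75],
    [0.5,0,0,0,0,0,-0.75],
    [0.5,0,0,0,0,0,-0.75]
  ]
}}

```text
clock: 8.7
ee_pos: [0.5772, 0.0431, 0.1851]
tool_rot: [0.662, 0.749, -0.0, -0.0]
force: [0.6, 0.4, -0.3]
grip_width: 0.0472
gripper_force: 0.0
```

Run:
```python
from h import *
I=vision.camera("top");cv2.imwrite("pics/top2.png",I);cv2.imwrite("pics/d.png",cv2.resize(vision.camera("side")[100:300,150:410],None,fx=2.9,fy=2.9))
s=manip.sense();p=s["ee_pos"];c,sn=np.cos(.119),np.sin(.119);print(p.round(4),s["tool_rot"].round(3),"n",p[0]*c+p[1]*sn,"d",-p[0]*sn+p[1]*c,s["joint_positions"].round(2),s["clock"])
```

```text
[0.5772 0.0431 0.1853] [ 0.662  0.749 -0.    -0.   ] n 0.5781915391818738 d -0.025734704723939517 [ 0.01  0.38  1.46  0.    1.3  -0.11] 8.8
```

View pics/d.png

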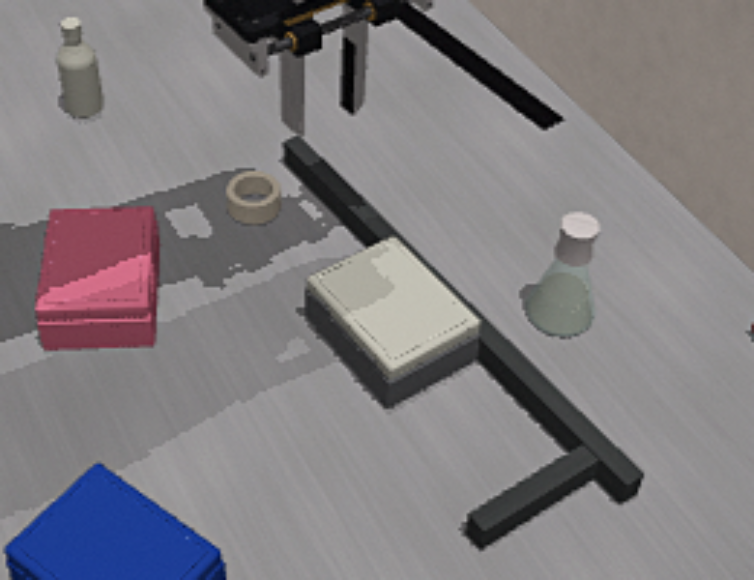

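The box is flush on the rail. Its lid corners in this crop are (393,240), (480,325), (390,376) and (306,283), and the flask cap is at (578,225).

Run:
```python
from h import *
c,s=np.cos(.119),np.sin(.119);M=np.array([[c,s],[-s,c]])
f=lambda p:np.array(p)/2.9-.5+[150,100]
print((ray("side",f([(393,240),(480,325),(390,376),(306,283)]),.055)@M.T).round(4))
print("flask",ray("side",f([(578,225)]),.112)@M.T)
print("tape",ray("side",f([(254,190)]),.025)@M.T)
```

```text
[[ 0.628  -0.0718]
 [ 0.6289 -0.1956]
 [ 0.532  -0.1979]
 [ 0.5322 -0.0729]]
flask [[ 0.73413606 -0.1888808 ]]
tape [[0.57435718 0.08378632]]
```

>>> {"fn": "servo_tool", "kwargs": {
  "series": [
    [0.5,0,0,-0.25,0,0,0],
    [0.5,0,0,-0.48,0,0,0],
    [0.5,0,0,-0.6,0,0,0],
    [0.5,0,0,-0.66,0,0,0],
    [0.5,0,0,-0.66,0,0,0]
  ]
}}

```text
clock: 9.43
ee_pos: [0.5772, 0.0431, 0.0203]
tool_rot: [0.663, 0.748, -0.0, -0.0]
force: [-0.7, -0.8, 0.3]
grip_width: 0.0471
gripper_force: 0.0
```

>>> {"fn": "servo_tool", "kwargs": {
  "series": [
    [0.5,0.006,-0.05,0,0,0,0],
    [0.5,0.012,-0.1,0,0,0,0],
    [0.5,0.017,-0.14,0,0,0,0],
    [0.5,0.022,-0.18,0,0,0,0],
    [0.5,0.026,-0.22,0,0,0,0],
    [0.5,0.031,-0.26,0,0,0,0],
    [0.5,0.036,-0.3,0,0,0,0],
    [0.5,0.036,-0.3,0,0,0,0]
  ]
}}

```text
clock: 10.42
ee_pos: [0.5861, -0.033, 0.0202]
tool_rot: [0.664, 0.748, -0.0, 0.0]
force: [0.4, -0.5, 0.5]
grip_width: 0.0469
gripper_force: 0.0
```

>>> {"fn": "servo_tool", "kwargs": {
  "series": [
    [0.5,0.005,-0.04,0,0,0,0],
    [0.5,0.01,-0.08,0,0,0,0],
    [0.5,0.014,-0.12,0,0,0,0],
    [0.5,0.019,-0.16,0,0,0,0],
    [0.5,0.024,-0.2,0,0,0,0],
    [0.5,0.029,-0.24,0,0,0,0],
    [0.5,0.034,-0.28,0,0,0,0],
    [0.5,0.034,-0.284,0,0,0,0]
  ]
}}

```text
clock: 11.42
ee_pos: [0.5948, -0.1038, 0.0206]
tool_rot: [0.664, 0.748, -0.0, 0.0]
force: [-0.2, 0.4, -0.9]
grip_width: 0.0472
gripper_force: 0.0
```

>>> {"fn": "servo_tool", "kwargs": {
  "series": [
    [0.5,0.0014,-0.012,0,0,0,0],
    [0.5,0.003,-0.024,0,0,0,0],
    [0.5,0.003,-0.024,0,0,0,0]
  ]
}}

```text
clock: 11.8
ee_pos: [0.5956, -0.1091, 0.0206]
tool_rot: [0.664, 0.748, 0.0, 0.0]
force: [-0.9, -0.1, 0.8]
grip_width: 0.0467
gripper_force: 0.5
```

>>> {"fn": "servo_tool", "kwargs": {
  "series": [
    [0.5,0.001,-0.008,0,0,0,0],
    [0.5,0.001,-0.008,0,0,0,0]
  ]
}}

```text
clock: 12.05
ee_pos: [0.5958, -0.1109, 0.0206]
tool_rot: [0.664, 0.748, 0.0, 0.0]
force: [-0.7, 2.9, 1.6]
grip_width: 0.0472
gripper_force: 1.4
```

>>> {"fn": "servo_tool", "kwargs": {
  "series": [
    [0.5,0.001,-0.008,0,0,0,0],
    [0.5,0.001,-0.008,0,0,0,0]
  ]
}}

```text
clock: 12.3
ee_pos: [0.596, -0.113, 0.0205]
tool_rot: [0.664, 0.748, 0.0, 0.0]
force: [-0.1, 3.1, 2.3]
grip_width: 0.0469
gripper_force: 1.6
```

>>> {"fn": "servo_tool", "kwargs": {
  "series": [
    [0.5,0.001,-0.008,0,0,0,0],
    [0.5,0.001,-0.008,0,0,0,0]
  ]
}}

```text
clock: 12.55
ee_pos: [0.5961, -0.1135, 0.0206]
tool_rot: [0.664, 0.748, 0.001, -0.001]
force: [-1.9, 14.8, 5.5]
grip_width: 0.0473
gripper_force: 7.2
```

>>> {"fn": "servo_tool", "kwargs": {
  "series": [
    [0.5,0.001,-0.006,0,0,0,0],
    [0.5,0.001,-0.006,0,0,0,0]
  ]
}}

```text
clock: 12.8
ee_pos: [0.5961, -0.1135, 0.0205]
tool_rot: [0.663, 0.748, 0.001, -0.002]
force: [-5.3, 24.2, 8.5]
grip_width: 0.047
gripper_force: 12.2
```

>>> {"fn": "servo_tool", "kwargs": {
  "series": [
    [0.5,0.001,-0.006,0,0,0,0],
    [0.5,0.001,-0.006,0,0,0,0]
  ]
}}

```text
clock: 13.05
ee_pos: [0.5961, -0.1136, 0.0205]
tool_rot: [0.663, 0.748, 0.001, -0.003]
force: [-6.5, 33.4, 13.6]
grip_width: 0.0471
gripper_force: 17.1
```

>>> {"fn": "servo_tool", "kwargs": {
  "series": [
    [0.5,-0.006,0.05,0,0,0,0],
    [0.5,-0.019,0.16,0,0,0,0],
    [0.5,-0.019,0.16,0.2,0,0,0],
    [0.5,-0.019,0.16,0.44,0,0,0],
    [0.5,-0.019,0.16,0.66,0,0,0],
    [0.5,-0.019,0.16,0.66,0,0,0]
  ]
}}

```text
clock: 13.8
ee_pos: [0.5934, -0.0787, 0.1899]
tool_rot: [0.664, 0.748, 0.002, 0.004]
force: [0.6, -0.4, -0.6]
grip_width: 0.047
gripper_force: 0.0
```

>>> {"fn": "servo_tool", "kwargs": {
  "series": [
    [0.5,-0.3,-0.48,0,0,0,0.75],
    [0.5,-0.3,-0.48,0,0,0,0.75],
    [0.5,-0.3,-0.48,0,0,0,0.75],
    [0.5,-0.3,-0.48,0,0,0,0.75],
    [0.5,-0.3,-0.48,0,0,0,0.75],
    [0.5,-0.3,-0.48,0,0,0,0.75]
  ]
}}

```text
clock: 14.55
ee_pos: [0.5165, -0.1981, 0.1843]
tool_rot: [0.327, 0.945, -0.0, -0.001]
force: [-0.4, -0.3, -0.1]
grip_width: 0.0468
gripper_force: 0.0
```

>>> {"fn": "servo_tool", "kwargs": {
  "series": [
    [0.5,0,0,0,0,0,0.75],
    [0.5,0,0,0,0,0,0.75],
    [0.5,0,0,0,0,0,0.75],
    [0.5,0,0,0,0,0,0.75],
    [0.5,0,0,0,0,0,0.75],
    [0.5,0,0,0,0,0,0.75]
  ]
}}

```text
clock: 15.3
ee_pos: [0.5168, -0.1979, 0.1851]
tool_rot: [-0.058, 0.998, 0.0, -0.0]
force: [0.6, -0.4, -0.5]
grip_width: 0.0468
gripper_force: 0.0
```

>>> {"fn": "servo_tool", "kwargs": {
  "series": [
    [0.5,0,0,-0.25,0,0,0],
    [0.5,0,0,-0.48,0,0,0],
    [0.5,0,0,-0.6,0,0,0],
    [0.5,0,0,-0.68,0,0,0],
    [0.5,0,0,-0.68,0,0,0]
  ]
}}

```text
clock: 15.92
ee_pos: [0.5162, -0.1976, 0.0142]
tool_rot: [-0.058, 0.998, 0.001, -0.001]
force: [0.4, 0.7, 0.6]
grip_width: 0.0469
gripper_force: 0.0
```

>>> {"fn": "servo_tool", "kwargs": {
  "series": [
    [0.5,0.04,0.005,0,0,0,0],
    [0.5,0.08,0.01,0,0,0,0],
    [0.5,0.11,0.013,0,0,0,0],
    [0.5,0.128,0.015,0,0,0,0],
    [0.5,0.128,0.015,0,0,0,0]
  ]
}}

```text
clock: 16.55
ee_pos: [0.5491, -0.1941, 0.0154]
tool_rot: [-0.06, 0.998, 0.0, 0.0]
force: [-0.0, -0.5, -0.3]
grip_width: 0.0467
gripper_force: 0.0
```

>>> {"fn": "servo_tool", "kwargs": {
  "series": [
    [0.5,0.008,0.001,0,0,0,0],
    [0.5,0.016,0.002,0,0,0,0],
    [0.5,0.016,0.002,0,0,0,0]
  ]
}}

```text
clock: 16.92
ee_pos: [0.5512, -0.1939, 0.0154]
tool_rot: [-0.06, 0.998, 0.0, -0.002]
force: [-14.5, -0.2, 9.4]
grip_width: 0.0467
gripper_force: 7.0
```

>>> {"fn": "servo_tool", "kwargs": {
  "series": [
    [0.5,0.008,0.001,0,0,0,0],
    [0.5,0.008,0.001,0,0,0,0]
  ]
}}

```text
clock: 17.18
ee_pos: [0.5513, -0.1938, 0.0154]
tool_rot: [-0.06, 0.998, 0.001, -0.004]
force: [-30.5, -2.3, 20.5]
grip_width: 0.047
gripper_force: 15.3
```

>>> {"fn": "servo_tool", "kwargs": {
  "series": [
    [0.5,-0.04,-0.005,0,0,0,0],
    [0.5,-0.16,-0.019,0,0,0,0],
    [0.5,-0.16,-0.019,0.25,0,0,0],
    [0.5,-0.16,-0.019,0.5,0,0,0],
    [0.5,-0.16,-0.019,0.75,0,0,0],
    [0.5,-0.5,0.6,0.9,0,0,0],
    [0.5,-0.5,0.9,0.9,0,0,0],
    [0.5,-0.5,0.9,0.9,0,0,0],
    [0.5,-0.5,0.9,0.9,0,0,0],
    [0.5,-0.5,0.9,0.9,0,0,0],
    [0.5,-0.5,0.9,0.9,0,0,0]
  ]
}}

```text
clock: 18.55
ee_pos: [0.43, 0.0313, 0.2405]
tool_rot: [-0.06, 0.998, -0.0, 0.0]
force: [-0.4, -0.2, -0.3]
grip_width: 0.047
gripper_force: 0.0
```

Run:
```python
from h import *
T=vision.camera("top");S=vision.camera("side")
cv2.imwrite("pics/top3.png",T);cv2.imwrite("pics/side3.png",S)
k=dict(fx=4,fy=4,interpolation=cv2.INTER_NEAREST)
cv2.imwrite("pics/e.png",np.hstack([cv2.resize(T[125:225,270:370],None,**k),cv2.resize(S[190:290,280:380],None,**k)]))
print(manip.sense()["force"])
```

```text
[-0.0488776   0.28082499 -0.02564887]
```

View pics/e.png

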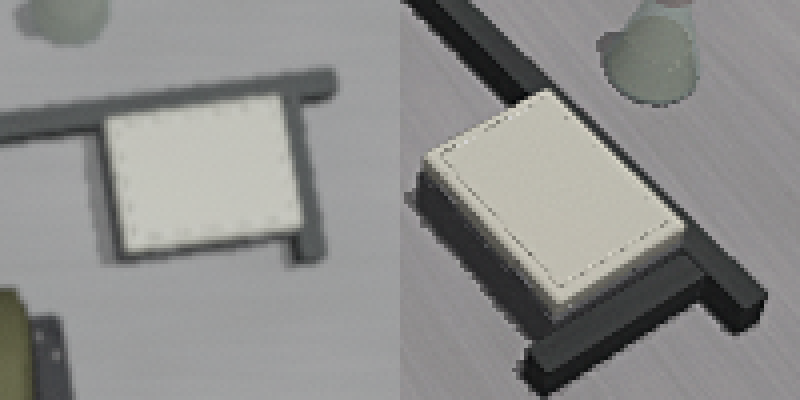

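View pics/side3.png

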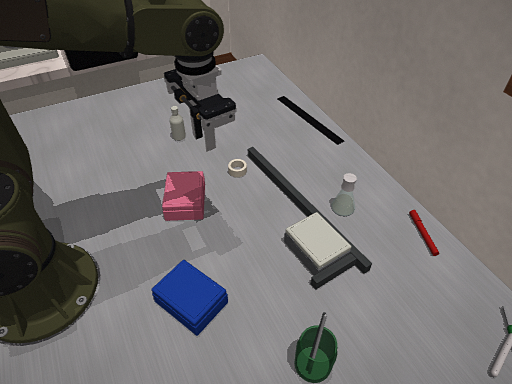

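The box sits in the corner touching both bars, and the bystanders have not moved. As a check, I'll compute the corners numerically.

Run:
```python
from h import *
c,s=np.cos(.119),np.sin(.119);M=np.array([[c,s],[-s,c]])
I=cv2.imread("pics/top3.png");w=(I[...,0]>140)&(I.max(2)>165);w[:140]=0;w[200:]=0;w[:,:285]=0;w[:,360:]=0
for k in blobs(w,800):
    q=ray("top",cv2.boxPoints(cv2.minAreaRect(k)),.055);r=q@M.T;print(r.round(4).tolist(),r.mean(0).round(4),[(np.arctan2(*(q[i]-q[i-1])[::-1])).round(3) for i in(0,1)])
f=lambda p:np.array(p)/4-.5+[280,190]
print((ray("side",f([(148,92),(285,225),(158,302),(25,160)]),.055)@M.T).round(4))
A=cv2.imread("pics/side0.png");B=cv2.imread("pics/side3.png")
for n,(x,y,r) in dict(tape=(237,168,11),flask=(345,198,18)).items():
    print(n,np.abs(A[y-r:y+r,x-r:x+r].astype(int)-B[y-r:y+r,x-r:x+r]).mean())
```

```text
[[0.6295, -0.197], [0.6295, -0.3244], [0.5351, -0.3205], [0.5355, -0.1947]] [ 0.5824 -0.2591] [np.float64(0.095), np.float64(-1.452)]
[[ 0.63   -0.1999]
 [ 0.6311 -0.3219]
 [ 0.5366 -0.322 ]
 [ 0.5349 -0.2011]]
tape 7.838842975206612
flask 7.502829218106996
```

```bash
python3 -c "
from plant import manip
print(manip.hand_in())"
```

```text
the job is handed in; nothing more can be done
None
```

The tip box was pushed squarely into the fence corner, flush with the rail and the end stop by contact force and camera check. The bystanders look unmoved, the hand is clear, and the job was handed in at about 19 s; no verdict was returned.

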